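# Load the pedalboard

### The arm

A 6-joint arm with a two-finger parallel gripper is mounted at the origin on the work surface. World frame = base frame: x ahead of the robot, y to its left, z up, the work surface at z = 0. Lengths are in mm, angles in rad, forces in N, time in s.
With the tool pointing down it reaches from about 350 to 775 mm from the base axis. Payload 7.3 kg.
Tool frame: the origin (TCP) lies at the very end of the fingers, on their centre line; the grasp point (between the pads) lies behind it (bot.grip_point_offset is the z of the grasp point in the tool frame, in mm); z points along the fingers, y is the line along which they close (so a half turn about z gives the same grasp; the last joint's range is limited). The gripper opens to 92 mm and grips with 3 to 60 N. Pads are 19 mm wide; open, the fingers measure 130 mm over their backs; the gripper's body (75 mm by 190 mm) begins 47 mm behind the grasp point.
Start: joints at [1.195, 0.342, 1.524, -0, 1.275, -0.146], TCP at [119.57, 511.224, 206.041] pointing down, gripper open.
Joint ranges: [-2.53, 2.53], [-0.77, 2.02], [0.04, 2.7], [-1, 4.14], [0.28, 2.66], [-3.11, 3.11]. Speed limits (rad/s): [2.57, 2.57, 3.14, 3.14, 3.14, 3.14].

### API

Orientations are given as [roll, pitch, yaw] about the fixed x, y, z axes, in that order (R = Rz(yaw) Ry(pitch) Rx(roll)).
In Python, from plant import bot gives the robot as it stands. The module is installed in compiled form; this text tells all that it offers.
- The arm moves only by the shell command python3 -m crank 'ROWS'. ROWS is JSON, a list that holds one entry, the list of rows, each a list of 5 numbers: the opening, from 0 (shut) to 1 (fully open), then the shift along the tool's x, y, z in cm, then the turn about the tool's z in degrees. In form: [[[claw, x, y, z, turn], ...]]. A call has exactly 10 rows; each row is the pose to reach, as a shift and turn from the pose commanded when the call began, along the tool's axes at that moment; what a row does not reach only later rows make up. A row lasts 1/10 s, in which the tool goes at most 50 mm and 8.59 degrees, less where a joint would pass 70% of its speed; a pose out of reach is approached as far as the arm can. A call with a gripper value outside its range is refused whole. The fingers move at their own pace and stop on an object; the grip force is fixed at half the most. Time passes only in rows, so rows that repeat a pose let the fingers close, or fill a call up. It gives the time, the measured TCP pose, the force, the opening and the grip force at its end, in the units of the state.
- bot.get_obs(): the state, without advancing time (a new reading comes with each control period).
- bot.capture(name): name is "scene" or "side" or "wrist"; returns (picture, depth): 420x560x3 uint8, red, green, blue; 420x560 float32, mm along the optical axis (not along the pixel's ray), 0 where there is no reading.
- bot.calibration(name): a dict with "vertical_fov" (degrees; the focal length in pixels is half the picture's height over the tangent of half this angle, whatever the lens; pixels are square), "cx", "cy" (the principal point, pixels), "rvec" (rotation vector, rad) and "tvec" (3), from world to camera coordinates, as OpenCV has them; the wrist camera has in their place "tool_from_camera" (4x4, takes a point from camera to tool coordinates, whose origin is the TCP and whose axes are the flange's). Camera axes: x right, y down, z forward; pixel columns grow to the right and rows downward; lengths in mm; the calibration is good to about 2 mm. A picture is of the moment at which its call begins: read the wrist's pose just before it. calibration takes no time and is no camera call.
- bot.close_job(): hands the job in; it is judged then, once.
The state is a dict: "time": time; "joint_positions": joint angles; "dq": joint speeds; "tau": joint torques, N m; "tool_pos": TCP position; "tcp_rot": TCP orientation; "contact_force": force on the tool from outside, world axes, zero at the start; "moment": the same for the moment, N m; "grip_width": finger opening in mm; "finger_force": force on a finger pad.
Only numpy, scipy, OpenCV 4.12 (cv2) and the standard library are available. Lean on these libraries where they do the work, as an engineer would, in place of code of your own. Each camera call takes 0.05 s, during which the arm holds its last target. There are 200 camera calls.

### The job

Load the pedalboard for rehearsal: pick up the four effects pedals from the desk and set each one (do not drop it) squarely and flat into the tray of the board that is made to its own outline: square tap switch, slim mini pedal, wide three-knob pedal and long rocker pedal. Either end may face forward, and they may be loaded in any order. Leave the brass slide and the DI box where they are.

Things in the scene. Friction and masses are not known exactly. Their poses are not given: they have to be found in the camera images.
- tap: Loose effects pedal, bare aluminium case. Tap switch: small square case 50 x 50 mm, 36 mm high, with one chrome footswitch (12 mm, 9 mm proud) near the middle of its top and no knob. About 0.16 kg. Origin: centre of its underside; x runs along its length, z up. Square, so any side may face any way. Pedals swap places on the table from start to start.
- mini: Loose effects pedal, bare aluminium case. Mini pedal: slim case 92 mm long (x), 36 mm wide (y), 36 mm high; footswitch near its -x end (9 mm proud), one big knob (10 mm proud) towards +x. About 0.2 kg. Origin: centre of its underside; x runs along its length, z up. 
- drive: Loose effects pedal, bare aluminium case. Standard pedal: the widest case, 112 mm long (x), 64 mm wide (y), 36 mm high; footswitch near its -x end (9 mm proud), three knobs in a triangle (10 mm proud) towards +x. About 0.34 kg. Origin: centre of its underside; x runs along its length, z up. 
- rocker: Loose effects pedal, bare aluminium case. Rocker pedal: the longest, case 142 mm long (x), 46 mm wide (y), 34 mm high, under a black ribbed treadle 40 mm wide that slopes up towards +x (to 50 mm above the underside). About 0.42 kg. Origin: centre of its underside; x runs along its length, z up. 
- tap_tray: fixed tray for the square tap switch, on the pedalboard (trays swap places): dark rubber floor, low bright rim, opening 66 x 66 mm (8 mm room all round). 10 mm high: floor 4 mm above its origin, rim 4 mm thick and 6 mm above the floor. Origin: centre of its underside, on the board's top 30 mm above the table; x along its length.
- mini_tray: fixed tray for the slim mini pedal, on the pedalboard (trays swap places): dark rubber floor, low bright rim, opening 108 x 52 mm (8 mm room all round). 10 mm high: floor 4 mm above its origin, rim 4 mm thick and 6 mm above the floor. Origin: centre of its underside, on the board's top 30 mm above the table; x along its length.
- drive_tray: fixed tray for the wide standard pedal, on the pedalboard (trays swap places): dark rubber floor, low bright rim, opening 128 x 80 mm (8 mm room all round). 10 mm high: floor 4 mm above its origin, rim 4 mm thick and 6 mm above the floor. Origin: centre of its underside, on the board's top 30 mm above the table; x along its length.
- rocker_tray: fixed tray for the long rocker pedal, on the pedalboard (trays swap places): dark rubber floor, low bright rim, opening 158 x 62 mm (8 mm room all round). 10 mm high: floor 4 mm above its origin, rim 4 mm thick and 6 mm above the floor. Origin: centre of its underside, on the board's top 30 mm above the table; x along its length.
- slide: bystander: short brass guitar slide, a tube 24 mm across and 28 mm tall, standing loose on end amid the pedals. Origin: centre of its underside.
- di_box: bystander: loose dark steel DI box with grey end plates, 92 x 74 mm, 44 mm high, no footswitch, no knobs; to the left of the pedals. Origin: centre of its underside.
Not all that is in view belongs to the job. Leave any pink or red look-alike of the mini alone.

How it is judged:
By the outcome, as a careful person would: the job done as asked, in the order asked, and still so for the second after the job is handed in, with the robot touching nothing.
It also fails if it takes over 96 s, if anything falls off the work surface, if the arm or the gripper's body presses on something with over 40 N, if the wrist force passes 120 N, or if a joint passes its speed limit or range.

## Working session

There is one attempt and no reset: what is moved stays moved. The work goes in short steps, Python scripts to look and compute and a shell command to move; the robot and the scene stay as the last step left them, time stands still between calls to the robot, and variables do not carry over. Pictures are saved under pics/ and viewed, at most 14 in all, crops included, and the job is handed in when it is done.

```bash
mkdir -p pics; python3 - <<'E'
from plant import bot
import cv2,numpy as np
o=bot.get_obs();print(o['time'],o['tool_pos'],o['tcp_rot'],o['grip_width'],bot.grip_point_offset)
for n in("scene","side"):
    p,d=bot.capture(n);cv2.imwrite(f"pics/{n}0.png",p[:,:,::-1]);np.save(f"{n}0.npy",d);c=bot.calibration(n);print(n,c)
print(bot.calibration("wrist"))
E
```

```text
0.0 [119.40737635 510.7851991  205.35293405] [-3.14008274e+00 -1.84284719e-04  2.91183324e+00] 91.57816867114295 -18.8
scene {'vertical_fov': 44.549370465742165, 'cx': 289.1046121863596, 'cy': 213.28879486194364, 'rvec': array([ 1.15636341,  2.35283914, -0.98959448]), 'tvec': array([ 229.24882089, -302.49394696, 1494.483789  ])}
side {'vertical_fov': 49.816407835564235, 'cx': 275.8249346347239, 'cy': 209.7228229536447, 'rvec': array([ 2.09936638, -0.49300479,  0.28619727]), 'tvec': array([-439.65307916,  222.16183704,  952.87314984])}
{'vertical_fov': 71.58690032413237, 'cx': 274.88621304778, 'cy': 206.5136614204841, 'tool_from_camera': array([[-5.07769004e-04, -9.69750583e-01, -2.44097417e-01,
         6.53455408e+01],
       [ 9.99999870e-01, -5.02252129e-04, -8.48417129e-05,
        -3.14982409e-01],
       [-4.03231465e-05, -2.44097428e-01,  9.69750712e-01,
        -1.79665843e+02],
       [ 0.00000000e+00,  0.00000000e+00,  0.00000000e+00,
         1.00000000e+00]])}
```

View pics/scene0.png

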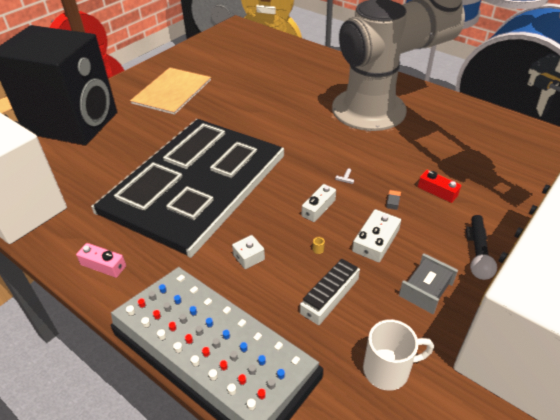

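View pics/side0.png

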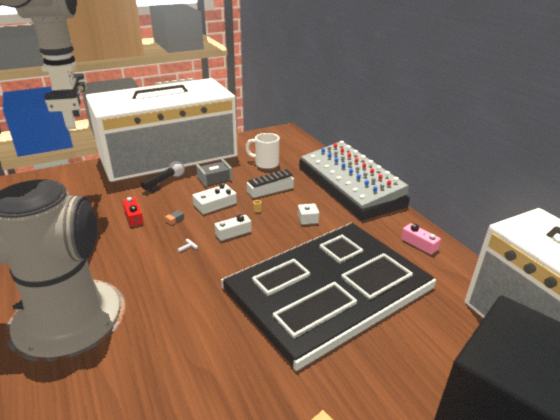

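Scene view: the aluminium pedals are mini (319,202), drive (377,234), rocker (331,290) and tap (248,250). Possible confusions are the red (440,185) and pink (102,260) minis, the DI box (429,282) and the slide (319,245). Trays are at (195,145), (234,159), (149,185) and (190,203).

```bash
cat > h.py <<'E'
import cv2,numpy as np
from plant import bot
from scipy.spatial.transform import Rotation as R
def cloud(n,d=None,p=None):
    c=bot.calibration(n)
    if d is None:
        o=bot.get_obs(); p,d=bot.capture(n)
    v,u=np.mgrid[:420,:560]; f=210/np.tan(np.radians(c['vertical_fov']/2))
    P=np.stack([(u-c['cx'])/f*d,(v-c['cy'])/f*d,d],-1).reshape(-1,3)
    if n=="wrist":
        T=c['tool_from_camera'];P=P@T[:3,:3].T+T[:3,3]
        W=P@R.from_euler('xyz',o['tcp_rot']).as_matrix().T+o['tool_pos']
    else:
        W=(P-c['tvec'])@cv2.Rodrigues(c['rvec'])[0]
    ok=d.reshape(-1)>0
    return W[ok],p.reshape(-1,3)[ok],p,d
def topdown(W,C,x0,x1,y0,y1,s,zmax=100):
    m=(W[:,0]>x0)&(W[:,0]<x1)&(W[:,1]>y0)&(W[:,1]<y1)&(W[:,2]<zmax)&(W[:,2]>-15)
    W,C=W[m],C[m];o=np.argsort(W[:,2]);W,C=W[o],C[o]
    img=np.zeros((int((x1-x0)/s),int((y1-y0)/s),3),np.uint8);H=np.full(img.shape[:2],np.nan)
    r=((x1-W[:,0])/s).astype(int).clip(0,img.shape[0]-1);c=((y1-W[:,1])/s).astype(int).clip(0,img.shape[1]-1)
    img[r,c]=C;H[r,c]=W[:,2];return img,H
E
python3 - <<'E'
from h import *
for n in("scene","side"):
    d=np.load(n+"0.npy");p=cv2.imread(f"pics/{n}0.png")[:,:,::-1]
    W,C,_,_=cloud(n,d,p)
    tz=W[(abs(W[:,2])<15)];print(n,"table z",np.median(tz[:,2]))
    img,H=topdown(W,C,250,800,-350,500,3)
    g=np.zeros_like(img)
    # segment z 28..45 & bright
    m=((H>26)&(H<62)&(img.min(2)>90)).astype(np.uint8);m=cv2.morphologyEx(m,cv2.MORPH_CLOSE,np.ones((3,3)))
    k,l,st,ce=cv2.connectedComponentsWithStats(m)
    for i in range(1,k):
        if st[i,4]>40:
            ys,xs=np.where(l==i);r=cv2.minAreaRect(np.c_[800-3*ys-1.5,500-3*xs-1.5].astype(np.float32));print(st[i,4],np.round(r[0]),np.round(r[1]),round(r[2],1),np.round(np.nanmedian(H[l==i]),1))
    cv2.imwrite(f"pics/td_{n}.png",cv2.resize(img,None,fx=2.8,fy=2.8,interpolation=0)[:,:,::-1])
E
```

```text
scene table z 0.9844628607357997
1148 [785. 202.] [342.  27.] 90.0 50.8
659 [ 633. -219.] [151. 107.] 8.4 38.6
319 [618. 292.] [ 48. 144.] 90.0 44.8
300 [640.  98.] [54. 53.] 74.1 37.1
468 [ 615. -100.] [90. 89.] 8.1 38.5
117 [547. -27.] [199.   8.] 8.5 27.1
733 [ 455. -246.] [185.  92.] 8.1 38.0
702 [488. 435.] [98. 75.] 1.9 40.3
514 [ 436. -126.] [134.  77.] 7.9 38.5
828 [435. 287.] [116.  66.] 7.6 37.6
352 [426. 129.] [98. 39.] 2.6 37.0
52 [407. -49.] [70.  9.] 7.1 26.9
66 [389. 491.] [15. 39.] 90.0 44.1
side table z -0.6561486335354575
1091 [784. 202.] [348.  30.] 90.0 48.3
603 [ 644. -209.] [154. 102.] 8.1 38.0
310 [617. 287.] [ 51. 141.] 90.0 37.6
347 [626. -91.] [92. 86.] 8.1 38.1
281 [638.  93.] [56. 52.] 68.2 35.2
93 [547. -36.] [163.  11.] 9.5 29.2
686 [ 464. -236.] [179.  83.] 8.4 38.1
643 [488. 431.] [81. 93.] 90.0 37.3
503 [ 447. -115.] [133.  78.] 9.5 37.6
711 [433. 283.] [112.  69.] 8.1 35.1
323 [427. 125.] [94. 41.] 3.8 35.4
91 [389. -57.] [131.   8.] 8.4 29.3
88 [383. 488.] [21. 45.] 90.0 35.6
```

View pics/td_side.png

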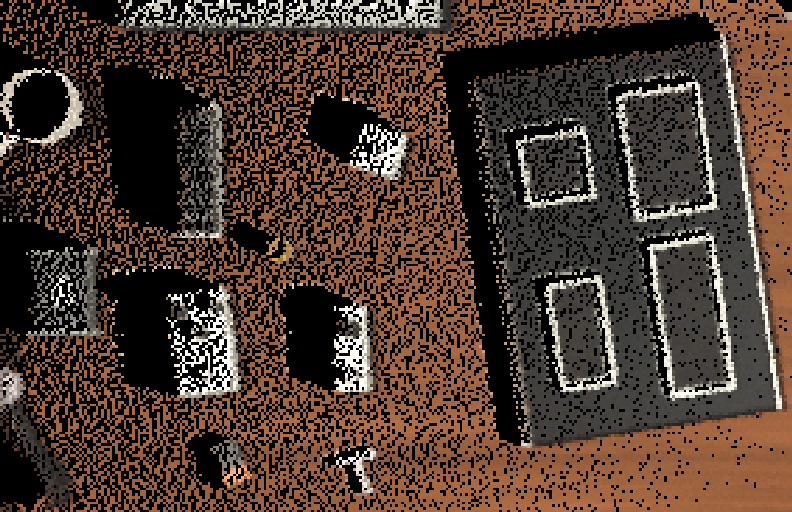

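The side-view map confirms the sizes. Mini and drive are in the lower row, rocker above, tap turned about 20°. On the board, tap tray is upper left, drive tray upper right, mini tray lower left and rocker tray lower right. Scene and side differ by up to 11 mm, so I'll refine with the wrist camera.

```bash
cat >> h.py <<'E'
def go(x,y,z,yaw):  # prints shift in tool axes cm, turn deg (from measured pose)
    o=bot.get_obs();M=R.from_euler('xyz',o['tcp_rot']).as_matrix()
    s=M.T@(np.array([x,y,z])-o['tool_pos'])/10
    y0=np.degrees(np.arctan2(M[1,0],M[0,0]));t=-((yaw-y0+180)%360-180)
    print("t%.2f"%o['time'],"now",np.round(o['tool_pos'],1),round(y0,1),"-> x,y,z,turn",np.round(s,2),round(t,1))
E
python3 -c "
from h import *
go(520,190,290,180)"
```

```text
t0.10 now [119.4 510.9 205.4] 166.8 -> x,y,z,turn [-46.31 -22.13  -8.44] -13.2
```

```bash
python3 -m crank '[[[1,-46.3,-22.1,-8.4,-13.2],[1,-46.3,-22.1,-8.4,-13.2],[1,-46.3,-22.1,-8.4,-13.2],[1,-46.3,-22.1,-8.4,-13.2],[1,-46.3,-22.1,-8.4,-13.2],[1,-46.3,-22.1,-8.4,-13.2],[1,-46.3,-22.1,-8.4,-13.2],[1,-46.3,-22.1,-8.4,-13.2],[1,-46.3,-22.1,-8.4,-13.2],[1,-46.3,-22.1,-8.4,-13.2]]]'; python3 -c "
from h import *
go(520,190,290,180)"
```

```text
time: 1.1
tool_pos: [502.2, 204.2, 286.1]
tcp_rot: [3.141, -0.001, -3.141]
contact_force: [0.7, 1.3, 0.4]
grip_width: 91.6
finger_force: 0.0
t1.10 now [502.2 204.2 286.1] -180.0 -> x,y,z,turn [-1.78 -1.42 -0.39] 0.0
```

```bash
cat >> h.py <<'E'
def seg(tag,box,zlo=26,s=2,wait=2,thr=90):
    for _ in range(wait): bot.capture("wrist")
    W,C,p,d=cloud("wrist")
    print("vel",abs(bot.get_obs()['dq']).max(),"table z",np.median(W[abs(W[:,2])<15][:,2]))
    img,H=topdown(W,C,*box,s)
    cv2.imwrite(f"pics/{tag}.png",p[:,:,::-1]);cv2.imwrite(f"pics/{tag}_td.png",img[:,:,::-1])
    m=((H>zlo)&(H<62)&(img.min(2)>thr)).astype(np.uint8);m=cv2.morphologyEx(m,cv2.MORPH_CLOSE,np.ones((3,3)))
    k,l,st,ce=cv2.connectedComponentsWithStats(m)
    for i in range(1,k):
        if st[i,4]*s*s>400:
            ys,xs=np.where(l==i);r=cv2.minAreaRect(np.c_[box[1]-s*ys-s/2,box[3]-s*xs-s/2].astype(np.float32))
            print(st[i,4]*s*s,np.round(r[0],1),np.round(r[1]),round(r[2],1),"z",np.round(np.nanmedian(H[l==i]),1))
E
python3 - <<'E'
from h import *
seg("w1",(330,760,20,420))
E
```

```text
vel 0.060711502816433 table z 1.0000370596041535
2044 [587. 288.] [46. 80.] 90.0 z 43.2
428 [618.6 100.4] [50. 13.] 85.4 z 36.6
1940 [489. 407.] [24. 92.] 90.0 z 39.5
7292 [434.9 283.7] [113.  65.] 7.6 z 37.4
3212 [427.5 125. ] [92. 38.] 2.2 z 37.4
```

View pics/w1.png

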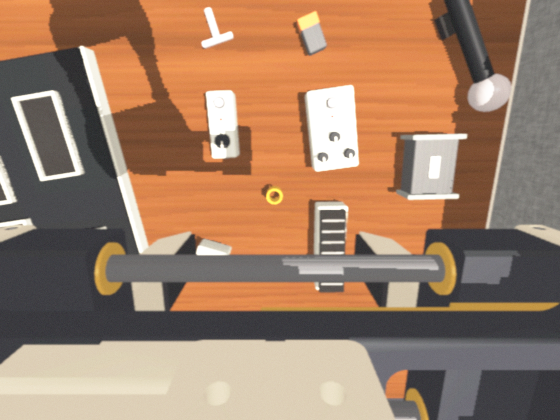

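View shows mini (221,125, one knob), drive (332,128, three knobs), rocker treadle (331,245), slide ring (275,197), tap partly hidden (213,248). Heights and sizes match, so I take the drive first.

```bash
python3 -c "
from h import *
go(435,283.7,80,187.6)"
```

```text
t1.25 now [502.8 203.7 285.3] 179.8 -> x,y,z,turn [ 6.79  7.98 20.54] -7.8
```

```bash
python3 -m crank '[[[1,4,5,10,-4],[1,6.8,8,14,-7.8],[1,6.8,8,18,-7.8],[1,6.8,8,20.5,-7.8],[1,6.8,8,20.5,-7.8],[1,6.8,8,20.5,-7.8],[1,6.8,8,20.5,-7.8],[1,6.8,8,20.5,-7.8],[1,6.8,8,20.5,-7.8],[1,6.8,8,20.5,-7.8]]]'; python3 -c "
from h import *
seg('w2',(330,760,20,420))
go(435,283.7,12,187.6)"
```

```text
time: 2.25
tool_pos: [434.0, 285.8, 82.4]
tcp_rot: [3.141, 0.003, -3.005]
contact_force: [-0.0, -0.3, -0.6]
grip_width: 92.1
finger_force: 0.0
vel 0.0056740672612989465 table z 1.009025551235517
5612 [422.3 282.3] [88. 66.] 7.4 z 37.7
2752 [423.9 126. ] [85. 38.] 2.9 z 37.7
t2.40 now [433.4 285.7  81.6] -172.2 -> x,y,z,turn [-0.12 -0.22  6.96] 0.2
```

```bash
python3 -m crank '[[[1,-0.1,-0.2,2.5,0],[1,-0.1,-0.2,5,0],[1,-0.1,-0.2,6.4,0],[1,-0.1,-0.2,6.9,0],[1,-0.1,-0.2,6.9,0],[0.5,-0.1,-0.2,6.9,0],[0.5,-0.1,-0.2,6.9,0],[0.5,-0.1,-0.2,6.9,0],[0.5,-0.1,-0.2,6.9,0],[0.5,-0.1,-0.2,6.9,0]]]'
```

```text
time: 3.4
tool_pos: [434.6, 284.2, 12.5]
tcp_rot: [3.141, 0.001, -3.005]
contact_force: [-1.0, -0.8, 3.0]
grip_width: 63.0
finger_force: 30.0
```

```bash
python3 -c "
from h import *
go(660,-140,260,188)"
```

```text
t3.40 now [434.6 284.2  12.5] -172.2 -> x,y,z,turn [-16.58 -45.08 -24.75] -0.2
```

```bash
python3 -m crank '[[[0.5,0,0,-2,0],[0.5,0,0,-5,0],[0.5,-0.5,-1.5,-9,0],[0.5,-2,-5,-13,0],[0.5,-3.5,-9.5,-16,0],[0.5,-5,-14,-18.5,0],[0.5,-6.5,-18.5,-20.5,0],[0.5,-8,-23,-22,0],[0.5,-9.7,-27,-23.5,0],[0.5,-11,-31,-24.5,0]]]'; python3 -c "
from h import *
go(660,-140,260,188)"
```

```text
time: 4.4
tool_pos: [583.7, -5.6, 256.3]
tcp_rot: [3.141, -0.0, -3.005]
contact_force: [0.9, 0.7, -4.3]
grip_width: 63.2
finger_force: 30.0
t4.40 now [583.7  -5.6 256.3] -172.2 -> x,y,z,turn [ -5.72 -14.36  -0.37] -0.2
```

```bash
python3 -m crank '[[[0.5,-1.5,-4,0,0],[0.5,-3.2,-8,0,0],[0.5,-4.6,-11.5,0,0],[0.5,-5.4,-13.5,0,0],[0.5,-5.7,-14.4,0,0],[0.5,-5.7,-14.4,0,0],[0.5,-5.7,-14.4,0,0],[0.5,-5.7,-14.4,0,0],[0.5,-5.7,-14.4,0,0],[0.5,-5.7,-14.4,0,0]]]'; python3 -c "
from h import *
seg('w3',(330,760,-340,0),thr=110,wait=1)
go(633,-219,100,188)"
```

```text
time: 5.4
tool_pos: [659.3, -137.9, 256.3]
tcp_rot: [-3.142, 0.0, -3.004]
contact_force: [-0.2, 0.7, -3.6]
grip_width: 63.3
finger_force: 30.0
vel 0.0056383881140780094 table z 0.9752255568957224
1988 [ 609.  -295.8] [304.   9.] 8.5 z 26.9
1800 [569.9 -27.5] [302.   8.] 8.7 z 26.9
2028 [ 640.8 -216.2] [144.  91.] 6.3 z 41.0
1384 [623.3 -94.4] [81. 80.] 7.8 z 40.7
1672 [ 497.5 -237.2] [95. 76.] 8.7 z 41.1
1508 [ 467.4 -117.5] [70. 66.] 8.5 z 40.8
t5.50 now [ 659.4 -138.3  256.1] -172.1 -> x,y,z,turn [ 3.72 -7.63 15.61] -0.1
```

View pics/w3.png

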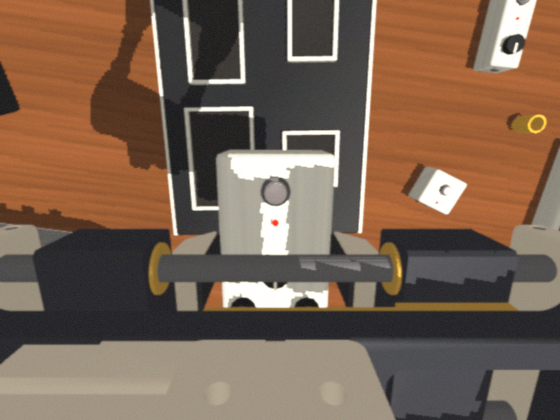

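The drive is held straight. Trays: drive tray (220,158), tap tray (312,158, half hidden), rocker tray (215,40), mini tray (312,25). I'll fit the known outlines to the bright rims.

```bash
cat >> h.py <<'E'
from scipy.optimize import least_squares
TR=dict(tap=(70,70,622,-94),mini=(112,56,441,-120),drive=(132,84,639,-214),rocker=(162,66,459,-240))
def fittray(W,C,k,guess=None,thr=110,yaw=8.6):
    L,B,x,y=TR[k]
    if guess: x,y=guess
    def f(q,P):
        a=np.radians(q[2]);d=P-q[:2];u=d@[np.cos(a),np.sin(a)];v=d@[-np.sin(a),np.cos(a)]
        dx=abs(u)-L/2;dy=abs(v)-B/2
        return np.where((dx<0)&(dy<0),np.maximum(dx,dy),np.hypot(np.maximum(dx,0),np.maximum(dy,0)))
    P=W[(W[:,2]>37.5)&(W[:,2]<44)&(C.min(1)>thr)][:,:2]
    q=np.array([x,y,yaw])
    for lim in(20,12,6):
        S=P[abs(f(q,P))<lim]
        q=least_squares(f,q,args=(S,),loss='soft_l1',f_scale=2,x_scale=[1,1,.1]).x
    print(k,np.round(q,1),len(S),"rms",round(np.sqrt((f(q,S)**2).mean()),2));return q
E
python3 - <<'E'
from h import *
W,C,p,d=cloud("wrist");np.savez("w3.npz",W=W,C=C)
for k in TR: fittray(W,C,k)
P=W[(W[:,2]>25)&(W[:,2]<42)&(C.min(1)>100)];P=P[(np.hypot(P[:,0]-638,P[:,1]-96)<50)]
r=cv2.minAreaRect(P[:,:2].astype(np.float32));print("tap",r,np.median(P[:,2]))
E
```

```text
tap [621.5 -96.4   8.3] 395 rms 1.2
mini [ 444.2 -123.1    8.5] 579 rms 1.2
drive [ 639.4 -214.5    8.5] 780 rms 1.26
rocker [ 461.9 -241.2    8.4] 792 rms 1.25
tap ((642.0084228515625, 94.25776672363281), (51.465248107910156, 51.30524444580078), 72.7531967163086) 36.79017258949702
```

```bash
python3 -c "
from h import *
go(639.4,-214.5,75,188.5)"
```

```text
t5.55 now [ 659.4 -138.4  256. ] -172.1 -> x,y,z,turn [ 3.02 -7.26 18.1 ] -0.6
```

```bash
python3 -m crank '[[[0.5,1,-2.5,3,-0.6],[0.5,2.2,-5,7,-0.6],[0.5,3,-7,11,-0.6],[0.5,3,-7.3,14.5,-0.6],[0.5,3,-7.3,17,-0.6],[0.5,3,-7.3,18.1,-0.6],[0.5,3,-7.3,18.1,-0.6],[0.5,3,-7.3,18.1,-0.6],[0.5,3,-7.3,18.1,-0.6],[0.5,3,-7.3,18.1,-0.6]]]'; python3 -c "
from h import *
go(639.4,-214.5,46.5,188.5)"
```

```text
time: 6.55
tool_pos: [640.6, -215.4, 76.6]
tcp_rot: [-3.14, 0.003, -2.994]
contact_force: [0.2, 0.0, -4.1]
grip_width: 62.8
finger_force: 30.0
t6.55 now [ 640.6 -215.4   76.6] -171.5 -> x,y,z,turn [0.11 0.11 3.  ] -0.0
```

```bash
python3 -m crank '[[[0.5,0.1,0.1,1,0],[0.5,0.1,0.1,1.8,0],[0.5,0.1,0.1,2.3,0],[0.5,0.1,0.1,2.6,0],[0.5,0.1,0.1,2.8,0],[0.5,0.1,0.1,2.9,0],[0.5,0.1,0.1,2.95,0],[0.5,0.1,0.1,2.95,0],[0.5,0.1,0.1,2.95,0],[0.5,0.1,0.1,2.95,0]]]'
```

```text
time: 7.55
tool_pos: [638.3, -214.2, 46.5]
tcp_rot: [3.142, -0.0, -2.994]
contact_force: [-5.2, 2.3, 4.8]
grip_width: 63.3
finger_force: 30.0
```

Seated (force now upward). Release and raise.

```bash
python3 -m crank '[[[0.8,0,0,0,0],[0.85,0,0,0,0],[0.85,0,0,0,0],[0.85,0,0,0,0],[0.85,0,0,0,0],[0.85,0,0,-1,0],[0.85,0,0,-4,0],[0.85,0,0,-8,0],[0.85,0,0,-13,0],[0.85,0,0,-18,0]]]'; python3 -c "
from h import *
W,C,p,d=cloud('wrist')
P=W[(W[:,2]>64)&(W[:,2]<78)&(C.min(1)>100)];P=P[(np.hypot(P[:,0]-638,P[:,1]+214)<85)]
r=cv2.minAreaRect(P[:,:2].astype(np.float32));print('drive',r,np.percentile(P[:,2],[5,50,95]))
cv2.imwrite('pics/w4.png',p[:,:,::-1])
go(560,100,250,180+72.75)
go(560,100,250,180-17.25)
go(642,94.3,85,180-17.25)"
```

```text
time: 8.55
tool_pos: [638.2, -214.2, 227.8]
tcp_rot: [3.142, 0.0, -2.994]
contact_force: [1.1, -0.4, 0.3]
grip_width: 78.4
finger_force: 0.0
drive ((638.977294921875, -214.85403442382812), (110.90447235107422, 64.04196166992188), 8.216157913208008) [69.55059804 70.94337801 72.37069564]
t8.60 now [ 641.2 -215.6  238.4] -171.6 -> x,y,z,turn [ 3.38 32.4  -1.48] -64.3
t8.60 now [ 641.2 -215.6  238.4] -171.6 -> x,y,z,turn [ 3.38 32.4  -1.48] 25.7
t8.60 now [ 641.2 -215.6  238.4] -171.6 -> x,y,z,turn [-4.42 30.78 15.13] 25.7
```

View pics/w4.png

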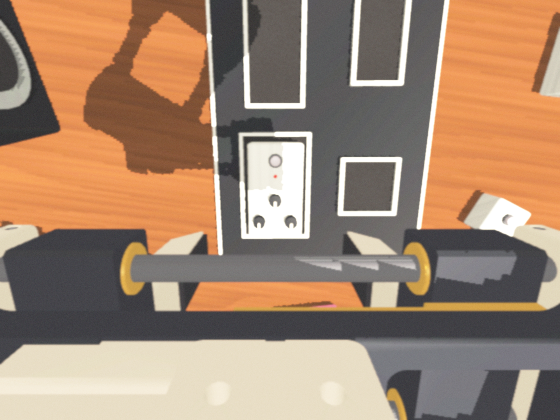

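Drive sits centred, (276,187) inside its rim and flat at top z 71; its measured pose matches the tray to within 1 mm. Next: tap.

```bash
python3 -m crank '[[[0.95,-0.5,4,0,5],[0.95,-1,8.5,1,12],[0.95,-1.7,13,3,19],[0.95,-2.5,17.5,5,25.7],[0.95,-3.2,22,8,25.7],[0.95,-4,26,11,25.7],[0.95,-4.4,29,13,25.7],[0.95,-4.6,30.6,14,25.7],[0.95,-4.6,30.6,14,25.7],[0.95,-4.6,30.6,14,25.7]]]'; python3 -c "
from h import *
W,C,p,d=cloud('wrist')
W,C,p,d=cloud('wrist')
P=W[(W[:,2]>25)&(W[:,2]<42)&(C.min(1)>100)];P=P[(np.hypot(P[:,0]-642,P[:,1]-94)<50)]
r=cv2.minAreaRect(P[:,:2].astype(np.float32));print('tap',r)
go(642,94.3,12,180-17.25)"
```

```text
time: 9.6
tool_pos: [640.0, 94.2, 86.4]
tcp_rot: [3.142, 0.002, 2.84]
contact_force: [0.3, 0.0, 1.2]
grip_width: 87.2
finger_force: 0.0
tap ((640.9033813476562, 95.21629333496094), (50.00102996826172, 49.74165725708008), 72.58051300048828)
t9.70 now [640.3  93.3  86.9] 162.6 -> x,y,z,turn [-0.11  0.14  7.5 ] -0.1
```

```bash
python3 -m crank '[[[0.95,-0.05,0.1,2.5,0],[0.95,-0.05,0.1,5,0],[0.95,-0.05,0.1,6.8,0],[0.95,-0.05,0.1,7.4,0],[0.95,-0.05,0.1,7.4,0],[0.4,-0.05,0.1,7.4,0],[0.4,-0.05,0.1,7.4,0],[0.4,-0.05,0.1,7.4,0],[0.4,-0.05,0.1,7.4,0],[0.4,-0.05,0.1,7.4,0]]]'; python3 -c "
from h import *
go(621.5,-96.4,120,188.4)"
```

```text
time: 10.7
tool_pos: [640.1, 96.0, 11.6]
tcp_rot: [3.141, 0.0, 2.84]
contact_force: [-0.5, -1.2, 0.2]
grip_width: 51.7
finger_force: 0.0
t10.70 now [640.1  96.   11.6] 162.7 -> x,y,z,turn [ -3.94 -18.92 -10.84] -25.7
```

```bash
python3 -m crank '[[[0.4,0,0,0,0],[0.4,0,0,0,0],[0.4,0,0,0,0],[0.4,0,0,-2,0],[0.4,0,0,-5,0],[0.4,-0.5,-2,-8,-6],[0.4,-1.3,-6,-10,-13],[0.4,-2.2,-10,-10.8,-20],[0.4,-3,-14,-10.8,-25.7],[0.4,-3.6,-17,-10.8,-25.7]]]'; python3 -m crank '[[[0.4,-0.3,-1.8,0,0],[0.4,-0.3,-1.9,0,0],[0.4,-0.3,-1.9,0,0],[0.4,-0.3,-1.9,0,0],[0.4,-0.3,-1.9,0,0],[0.4,-0.3,-1.9,0,0],[0.4,-0.3,-1.9,0,0],[0.4,-0.3,-1.9,0,0],[0.4,-0.3,-1.9,0,0],[0.4,-0.3,-1.9,0,0]]]'; python3 -c "
from h import *
W,C,p,d=cloud('wrist')
fittray(W,C,'tap')
fittray(W,C,'mini')
fittray(W,C,'rocker')
go(621.5,-96.4,46,188.4)"
```

```text
time: 11.7
tool_pos: [623.2, -79.6, 119.2]
tcp_rot: [-3.141, -0.0, -2.993]
contact_force: [0.4, 0.2, -1.9]
grip_width: 49.1
finger_force: 30.0
time: 12.7
tool_pos: [629.6, -95.5, 119.3]
tcp_rot: [3.142, 0.0, -2.994]
contact_force: [-0.0, -0.3, -1.9]
grip_width: 49.3
finger_force: 30.0
tap [621.2 -96.2   8.7] 812 rms 1.2
mini [ 444.  -123.1    8.9] 994 rms 1.29
rocker [ 461.7 -241.1    8.7] 1602 rms 1.37
t12.75 now [629.6 -95.5 119.3] -171.6 -> x,y,z,turn [0.82 0.03 7.33] 0.0
```

```bash
python3 -m crank '[[[0.4,0.5,0,1.5,0],[0.4,0.8,0,3.5,0],[0.4,0.8,0,5.2,0],[0.4,0.8,0,6.4,0],[0.4,0.8,0,6.8,0],[0.4,0.8,0,7.05,0],[0.4,0.8,0,7.2,0],[0.4,0.8,0,7.3,0],[0.4,0.8,0,7.35,0],[0.4,0.8,0,7.35,0]]]'
```

```text
time: 13.75
tool_pos: [621.9, -96.7, 46.1]
tcp_rot: [-3.141, 0.001, -2.994]
contact_force: [-0.7, 0.2, -2.1]
grip_width: 49.1
finger_force: 30.0
```

```bash
python3 -m crank '[[[0.4,0,0,0.03,0],[0.4,0,0,0.06,0],[0.4,0,0,0.09,0],[0.4,0,0,0.11,0],[0.4,0,0,0.11,0],[0.4,0,0,0.11,0],[0.4,0,0,0.11,0],[0.4,0,0,0.11,0],[0.4,0,0,0.11,0],[0.4,0,0,0.11,0]]]'
```

```text
time: 14.75
tool_pos: [621.9, -96.7, 45.5]
tcp_rot: [-3.141, 0.001, -2.994]
contact_force: [-1.7, -0.1, 5.1]
grip_width: 49.5
finger_force: 30.0
```

```bash
python3 -m crank '[[[0.7,0,0,0,0],[0.75,0,0,0,0],[0.75,0,0,0,0],[0.75,0,0,0,0],[0.75,0,0,0,0],[0.75,0,0,-2,0],[0.75,0,0,-5,0],[0.75,0,0,-8,0],[0.75,0,0,-11,0],[0.75,0,0,-12,0]]]'; python3 -c "
from h import *
W,C,p,d=cloud('wrist')
W,C,p,d=cloud('wrist')
P=W[(W[:,2]>64)&(W[:,2]<78)&(C.min(1)>100)];P=P[(np.hypot(P[:,0]-621,P[:,1]+96)<50)]
r=cv2.minAreaRect(P[:,:2].astype(np.float32));print('tap',r,np.percentile(P[:,2],[5,50,95]))
fittray(W,C,'mini')
fittray(W,C,'rocker')
go(427.5,125.3,85,182.5)"
```

```text
time: 15.75
tool_pos: [623.2, -97.1, 168.1]
tcp_rot: [-3.139, 0.005, -2.994]
contact_force: [0.7, 0.8, 1.0]
grip_width: 68.8
finger_force: 0.0
tap ((622.9281616210938, -97.15323638916016), (49.70142364501953, 50.05247116088867), 7.916989326477051) [69.08151268 70.82899964 72.40207779]
mini [ 444.  -122.9    8.6] 917 rms 1.23
rocker [ 461.6 -241.     8.6] 1359 rms 1.33
t15.85 now [622.4 -96.8 165.9] -171.6 -> x,y,z,turn [16.05 24.84  8.02] 5.9
```

Tap is flat and centred (622.9, -97.2 in a tray at 621.2, -96.2). Next: mini.

```bash
python3 -m crank '[[[0.8,1.5,2,0,1],[0.8,4,6,0,3],[0.8,6.5,10,0,5.9],[0.8,9,14,1,5.9],[0.8,11.5,18,3,5.9],[0.8,14,21.5,5,5.9],[0.8,15.4,23.8,7,5.9],[0.8,16,24.8,8,5.9],[0.8,16,24.8,8,5.9],[0.8,16,24.8,8,5.9]]]'; python3 -c "
from h import *
W,C,p,d=cloud('wrist')
W,C,p,d=cloud('wrist')
P=W[(W[:,2]>30)&(W[:,2]<42)&(C.min(1)>100)];P=P[(abs(P[:,0]-427)<60)&(abs(P[:,1]-125)<30)]
r=cv2.minAreaRect(P[:,:2].astype(np.float32));print('mini',r)
go(427.5,125.3,12,182.5)"
```

```text
time: 16.85
tool_pos: [426.8, 125.0, 84.0]
tcp_rot: [-3.141, -0.001, -3.097]
contact_force: [0.7, -0.3, -0.5]
grip_width: 73.0
finger_force: 0.0
mini ((421.0740661621094, 124.8836441040039), (78.19306945800781, 36.0469970703125), 2.2389538288116455)
t16.95 now [427.9 124.7  84.8] -177.5 -> x,y,z,turn [0.04 0.07 7.28] -0.0
```

```bash
python3 -m crank '[[[0.8,0,0,2.5,0],[0.8,0,0,5,0],[0.8,0,0,6.7,0],[0.8,0,0,7.25,0],[0.3,0,0,7.25,0],[0.25,0,0,7.25,0],[0.25,0,0,7.25,0],[0.25,0,0,7.25,0],[0.25,0,0,7.25,0],[0.25,0,0,7.25,0]]]'; python3 -c "
from h import *
go(444,-123,120,188.6)"
```

```text
time: 17.95
tool_pos: [427.3, 125.3, 12.6]
tcp_rot: [3.141, 0.001, -3.097]
contact_force: [0.1, 0.4, 3.1]
grip_width: 34.5
finger_force: 30.0
t17.95 now [427.3 125.3  12.6] -177.5 -> x,y,z,turn [ -0.57 -24.88 -10.74] -6.1
```

```bash
python3 -m crank '[[[0.25,0,0,-2,0],[0.25,0,0,-5,0],[0.25,0,-1.5,-8.5,-1],[0.25,0,-5,-10.7,-3],[0.25,-0.1,-9,-10.7,-5],[0.25,-0.2,-13,-10.7,-6.1],[0.25,-0.4,-17,-10.7,-6.1],[0.25,-0.5,-21,-10.7,-6.1],[0.25,-0.6,-23.8,-10.7,-6.1],[0.25,-0.6,-24.9,-10.7,-6.1]]]'; python3 -c "
from h import *
W,C,p,d=cloud('wrist')
W,C,p,d=cloud('wrist')
fittray(W,C,'mini')
cv2.imwrite('pics/w5.png',p[:,:,::-1])
go(444,-123,46.6,188.6)"
```

```text
time: 18.95
tool_pos: [443.9, -125.6, 118.9]
tcp_rot: [-3.141, -0.0, -2.993]
contact_force: [0.1, -0.1, -3.0]
grip_width: 35.2
finger_force: 30.0
mini [ 443.5 -123.1    8.5] 770 rms 1.13
t19.05 now [ 443.8 -124.1  118.8] -171.5 -> x,y,z,turn [-0.04  0.1   7.22] -0.1
```

View pics/w5.png

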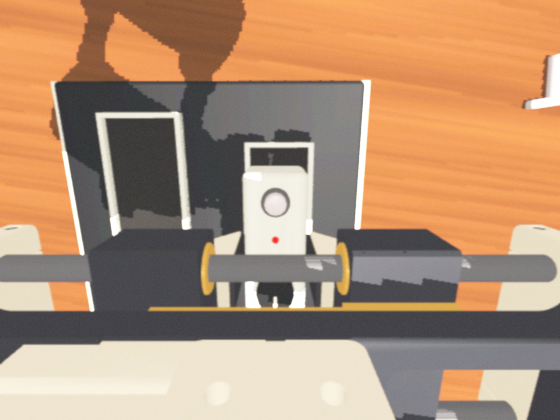

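Mini hangs squarely above its tray (275,200 over the rim at 245–312). Lower it.

```bash
python3 -m crank '[[[0.25,0,0.1,1.5,0],[0.25,0,0.1,3.5,0],[0.25,0,0.1,5.2,0],[0.25,0,0.1,6.4,0],[0.25,0,0.1,6.8,0],[0.25,0,0.1,7,0],[0.25,0,0.1,7.1,0],[0.25,0,0.1,7.2,0],[0.25,0,0.1,7.25,0],[0.25,0,0.1,7.25,0]]]'
```

```text
time: 20.05
tool_pos: [444.0, -122.4, 46.9]
tcp_rot: [-3.141, 0.0, -2.991]
contact_force: [0.8, 0.2, -2.3]
grip_width: 34.6
finger_force: 30.0
```

```bash
python3 -m crank '[[[0.25,0,0,0.03,0],[0.25,0,0,0.06,0],[0.25,0,0,0.09,0],[0.25,0,0,0.11,0],[0.25,0,0,0.11,0],[0.25,0,0,0.11,0],[0.25,0,0,0.11,0],[0.25,0,0,0.11,0],[0.25,0,0,0.11,0],[0.25,0,0,0.11,0]]]'
```

```text
time: 21.05
tool_pos: [444.1, -122.4, 46.5]
tcp_rot: [-3.141, 0.001, -2.991]
contact_force: [-4.2, 0.5, 10.1]
grip_width: 35.3
finger_force: 30.0
```

```bash
python3 -m crank '[[[0.55,0,0,0,0],[0.6,0,0,0,0],[0.6,0,0,0,0],[0.6,0,0,0,0],[0.6,0,0,0,0],[0.6,0,0,-2,0],[0.6,0,0,-5,0],[0.6,0,0,-8.5,0],[0.6,0,0,-11.5,0],[0.6,0,0,-13,0]]]'; python3 -c "
from h import *
W,C,p,d=cloud('wrist')
W,C,p,d=cloud('wrist')
P=W[(W[:,2]>64)&(W[:,2]<78)&(C.min(1)>100)];P=P[(np.hypot(P[:,0]-444,P[:,1]+123)<70)]
r=cv2.minAreaRect(P[:,:2].astype(np.float32));print('mini',r,np.percentile(P[:,2],[5,50,95]))
fittray(W,C,'rocker')
go(650,250,250,180)"
```

```text
time: 22.05
tool_pos: [444.9, -122.7, 178.1]
tcp_rot: [-3.139, 0.003, -2.991]
contact_force: [0.0, 0.3, -0.6]
grip_width: 54.7
finger_force: 0.0
mini ((444.8554382324219, -122.99541473388672), (92.18213653564453, 36.04244613647461), 8.298357963562012) [69.16529028 70.89006894 72.71923952]
rocker [ 461.7 -241.2    8.5] 1383 rms 1.35
t22.15 now [ 445.1 -122.9  177.6] -171.4 -> x,y,z,turn [-25.88  33.77  -7.23] 8.6
```

Mini is placed well, flat and within 1 mm. Now look at the rocker.

```bash
python3 -m crank '[[[0.95,-2,2.5,-1,1],[0.95,-5,6.5,-3,3],[0.95,-8,10.5,-5,5],[0.95,-11,14.5,-7,8.6],[0.95,-14,18.5,-7.2,8.6],[0.95,-17,22.5,-7.2,8.6],[0.95,-20,26.5,-7.2,8.6],[0.95,-23,30,-7.2,8.6],[0.95,-25,32.7,-7.2,8.6],[0.95,-25.9,33.8,-7.2,8.6]]]'; python3 -c "
from h import *
for i in range(3):W,C,p,d=cloud('wrist')
cv2.imwrite('pics/w6.png',p[:,:,::-1])
P=W[(W[:,2]>24)&(W[:,2]<60)];P=P[(abs(P[:,0]-617)<95)&(abs(P[:,1]-288)<45)]
r=cv2.minAreaRect(P[:,:2].astype(np.float32));print('rocker',r)
for a in range(530,710,20):
    q=P[(P[:,0]>a)&(P[:,0]<a+20)]
    if len(q)>5: print(a,np.round(np.percentile(q[:,1],[1,99]),1),np.round(np.percentile(q[:,2],[50,98]),1))
print(np.percentile(P[:,0],[.3,99.7]))
go(617,288,85,180)"
```

```text
time: 23.15
tool_pos: [649.4, 254.6, 243.9]
tcp_rot: [3.141, -0.004, -3.138]
contact_force: [0.1, -0.3, -0.8]
grip_width: 87.0
finger_force: 0.0
rocker ((618.7703247070312, 288.6376953125), (139.46304321289062, 46.02226257324219), 0.4905218780040741)
530 [267.8 309. ] [34.  35.6]
550 [265.2 310. ] [41.6 44.6]
570 [265.3 310.7] [43.1 45.9]
590 [265.5 310.3] [44.6 46.9]
610 [265.7 311.1] [46. 48.]
630 [265.9 308.7] [47.4 49.2]
650 [266.1 311.3] [48.9 51. ]
670 [266.3 308.3] [49.9 51.9]
[549.18674858 684.5502196 ]
t23.30 now [648.8 251.2 244.9] -179.9 -> x,y,z,turn [ 3.12  3.71 15.99] 0.1
```

View pics/w6.png

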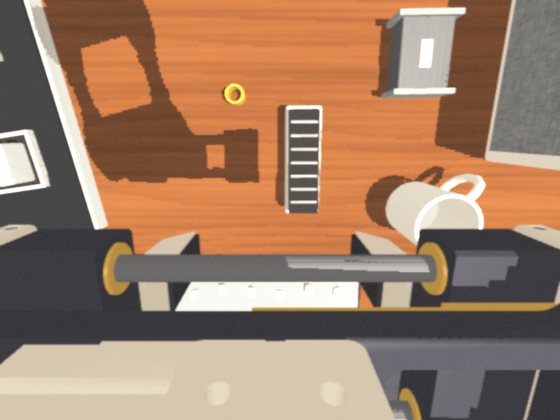

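Rocker at (303,160): centre (619, 288.4), yaw 0.4°, clear of the mug (433,210) and slide (235,94).

```bash
python3 -m crank '[[[0.95,1,1.2,3,0],[0.95,2,2.5,7,0],[0.95,3,3.7,10.5,-0.3],[0.95,3,3.7,13.5,-0.3],[0.95,3,3.7,15.5,-0.3],[0.95,3,3.7,16,-0.3],[0.95,3,3.7,16,-0.3],[0.95,3,3.7,16,-0.3],[0.95,3,3.7,16,-0.3],[0.95,3,3.7,16,-0.3]]]'; python3 -c "
from h import *
go(619,288.4,11,180.4)"
```

```text
time: 24.3
tool_pos: [619.8, 287.8, 88.9]
tcp_rot: [3.141, 0.002, -3.136]
contact_force: [0.7, 0.0, -0.8]
grip_width: 87.1
finger_force: 0.0
t24.30 now [619.8 287.8  88.9] -179.7 -> x,y,z,turn [0.1  0.06 7.79] -0.1
```

```bash
python3 -m crank '[[[0.95,0.1,0.05,2.5,0],[0.95,0.1,0.05,5,0],[0.95,0.1,0.05,6.8,0],[0.85,0.1,0.05,7.6,0],[0.4,0.1,0.05,7.6,0],[0.35,0.1,0.05,7.6,0],[0.35,0.1,0.05,7.6,0],[0.35,0.1,0.05,7.6,0],[0.35,0.1,0.05,7.6,0],[0.35,0.1,0.05,7.6,0]]]'; python3 -c "
from h import *
go(461.7,-241.2,150,188.5)"
```

```text
time: 25.3
tool_pos: [618.9, 288.9, 12.8]
tcp_rot: [3.14, 0.002, -3.136]
contact_force: [-0.3, 1.0, 4.0]
grip_width: 43.0
finger_force: 60.5
t25.30 now [618.9 288.9  12.8] -179.7 -> x,y,z,turn [ 16.   -52.9  -13.83] -8.2
```

```bash
python3 -m crank '[[[0.35,0,0,-2,0],[0.35,0,0,-5,0],[0.35,0.5,-1.5,-8.5,0],[0.35,1.5,-5,-12,0],[0.35,2.7,-9,-13.8,0],[0.35,3.9,-13,-13.8,-2],[0.35,5.1,-17,-13.8,-4],[0.35,6.4,-21,-13.8,-6],[0.35,7.6,-25,-13.8,-8.2],[0.35,8.8,-29,-13.8,-8.2]]]';python3 -c "
from h import *
go(461.7,-241.2,150,188.5)"
```

```text
time: 26.3
tool_pos: [530.5, -3.8, 149.0]
tcp_rot: [3.141, -0.002, -2.991]
contact_force: [1.2, -1.3, -4.1]
grip_width: 43.3
finger_force: 47.1
t26.30 now [530.5  -3.8 149. ] -171.4 -> x,y,z,turn [ 10.35 -22.45  -0.09] 0.1
```

```bash
python3 -m crank '[[[0.35,1.8,-4,0,0],[0.35,3.7,-8,0,0],[0.35,5.5,-12,0,0],[0.35,7.3,-16,0,0],[0.35,8.8,-19,0,0],[0.35,9.8,-21.2,0,0],[0.35,10.3,-22.2,0,0],[0.35,10.3,-22.4,0,0],[0.35,10.3,-22.4,0,0],[0.35,10.3,-22.4,0,0]]]';python3 -c "
from h import *
W,C,p,d=cloud('wrist')
W,C,p,d=cloud('wrist')
fittray(W,C,'rocker')
cv2.imwrite('pics/w7.png',p[:,:,::-1])
go(461.7,-241.2,46.8,188.5)"
```

```text
time: 27.3
tool_pos: [463.5, -237.8, 149.4]
tcp_rot: [3.141, -0.0, -2.991]
contact_force: [0.1, 0.0, -4.2]
grip_width: 42.9
finger_force: 46.1
rocker [ 461.6 -241.6    8.6] 373 rms 1.08
t27.40 now [ 463.6 -237.9  149.5] -171.4 -> x,y,z,turn [ 0.24 -0.3  10.27] 0.1
```

View pics/w7.png

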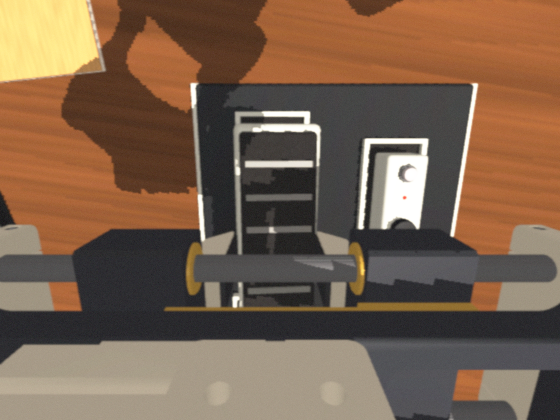

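Rocker hangs squarely above its tray (rim end visible at 272,115), with the mini well clear to the right. Lower it.

```bash
python3 -m crank '[[[0.35,0.2,-0.3,2.5,0],[0.35,0.2,-0.3,5,0],[0.35,0.2,-0.3,7.3,0],[0.35,0.2,-0.3,8.9,0],[0.35,0.2,-0.3,9.6,0],[0.35,0.2,-0.3,9.9,0],[0.35,0.2,-0.3,10.1,0],[0.35,0.2,-0.3,10.2,0],[0.35,0.2,-0.3,10.25,0],[0.35,0.2,-0.3,10.25,0]]]'
```

```text
time: 28.4
tool_pos: [462.0, -242.5, 47.5]
tcp_rot: [-3.141, 0.001, -2.993]
contact_force: [0.1, -0.8, -4.4]
grip_width: 42.8
finger_force: 46.1
```

```bash
python3 -m crank '[[[0.35,0,0.05,0.03,0],[0.35,0,0.05,0.06,0],[0.35,0,0.05,0.09,0],[0.35,0,0.05,0.12,0],[0.35,0,0.05,0.14,0],[0.35,0,0.05,0.14,0],[0.35,0,0.05,0.14,0],[0.35,0,0.05,0.14,0],[0.35,0,0.05,0.14,0],[0.35,0,0.05,0.14,0]]]'
```

```text
time: 29.4
tool_pos: [461.9, -242.0, 46.8]
tcp_rot: [-3.141, 0.001, -2.993]
contact_force: [-2.0, 0.8, 7.5]
grip_width: 42.7
finger_force: 47.8
```

```bash
python3 -m crank '[[[0.6,0,0,0,0],[0.68,0,0,0,0],[0.68,0,0,0,0],[0.68,0,0,0,0],[0.68,0,0,0,0],[0.68,0,0,-2,0],[0.68,0,0,-5,0],[0.68,0,0,-9,0],[0.68,0,0,-12,0],[0.68,0,0,-13,0]]]'; python3 -m crank '[[[0.68,-2,3,-2,0],[0.68,-5,6,-5,0],[0.68,-8,9,-8,0],[0.68,-11,11,-11,0],[0.68,-14,12,-12,0],[0.68,-17,12,-12,0],[0.68,-18,12,-12,0],[0.68,-18,12,-12,0],[0.68,-18,12,-12,0],[0.68,-18,12,-12,0]]]'; python3 -c "
from h import *
W,C,p,d=cloud('wrist')
W,C,p,d=cloud('wrist')
cv2.imwrite('pics/w8.png',p[:,:,::-1])
a=np.radians(8.5);e=np.array([np.cos(a),np.sin(a)]);n=np.array([-e[1],e[0]])
Q=W[:,:2]-[461.7,-241.3];u=Q@e;v=Q@n
P=W[(W[:,2]>55)&(W[:,2]<90)&(abs(u)<85)&(abs(v)<38)]
r=cv2.minAreaRect(P[:,:2].astype(np.float32));print('rocker',r,np.percentile(P[:,2],[1,50,99]))
m=(W[:,2]>55)&(abs(u)<85)&(abs(v)<38)
print(np.linalg.lstsq(np.c_[u[m],v[m],np.ones(m.sum())],W[m,2],rcond=None)[0])
p,d=bot.capture('scene');cv2.imwrite('pics/s9.png',p[:,:,::-1])
"
```

```text
time: 30.4
tool_pos: [463.0, -242.6, 178.7]
tcp_rot: [-3.138, 0.004, -2.993]
contact_force: [0.8, 0.6, 0.0]
grip_width: 62.5
finger_force: 0.0
time: 31.4
tool_pos: [621.1, -96.8, 295.3]
tcp_rot: [3.141, -0.001, -2.993]
contact_force: [0.5, 1.2, 0.5]
grip_width: 62.4
finger_force: 0.0
rocker ((473.44573974609375, -240.86163330078125), (121.87771606445312, 46.13322448730469), 6.648919105529785) [57.29246938 79.84030676 85.5481556 ]
[ 2.03925566e-02 -2.34183260e-01  7.77904939e+01]
```

View pics/w8.png

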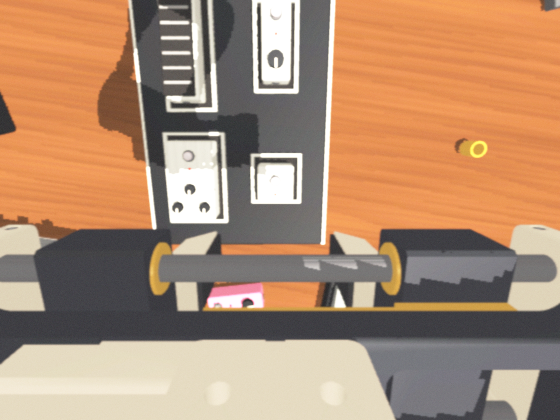

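View pics/s9.png

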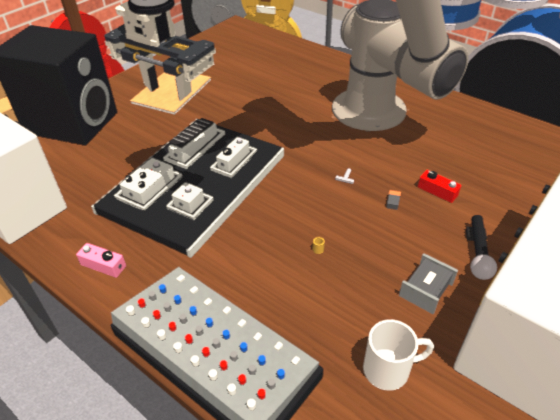

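The rocker is at the frame's edge, and its lateral slope reads odd. I'll take a closer look from above it.

```bash
python3 -m crank '[[[0.68,1,-2,0,0],[0.68,3,-5,0,0],[0.68,5,-8,0,0],[0.68,6,-11,0,0],[0.68,6,-13.5,0,0],[0.68,6,-14,0,0],[0.68,6,-14,0,0],[0.68,6,-14,0,0],[0.68,6,-14,0,0],[0.68,6,-14,0,0]]]'; python3 -c "
from h import *
W,C,p,d=cloud('wrist')
W,C,p,d=cloud('wrist')
q=fittray(W,C,'rocker')
a=np.radians(8.5);e=np.array([np.cos(a),np.sin(a)]);n=np.array([-e[1],e[0]])
Q=W[:,:2]-[461.7,-241.3];u=Q@e;v=Q@n;z=W[:,2]
for lo in range(-80,80,20):
    s=(u>lo)&(u<lo+20)&(abs(v)<40)&(z>50);t=s&(abs(v)<15)
    if t.sum()>20: print(lo,s.sum(),'v',np.round(np.percentile(v[s],[1,99]),1),'z',np.round([np.median(z[s&(abs(v-k)<4)]) for k in(-22,-16,-8,0,8,16,22)],1))
m=(z>52)&(abs(u)<90)&(abs(v)<38);print('u range',np.percentile(u[m],[.3,99.7]))
r=cv2.minAreaRect(W[m][:,:2].astype(np.float32));print(r)
cv2.imwrite('pics/w10.png',p[:,:,::-1])
"
```

```text
time: 32.55
tool_pos: [583.5, -242.7, 295.9]
tcp_rot: [3.142, 0.0, -2.991]
contact_force: [0.3, 0.0, 0.3]
grip_width: 62.4
finger_force: 0.0
rocker [ 461.6 -241.9    8.6] 1052 rms 1.22
-80 253 v [-25.   19.1] z [69.4 75.1 74.9 75.2 75.2 69.2 68.3]
-60 620 v [-25.   19.6] z [75.7 76.8 76.8 76.7 76.7 75.8 67.9]
-40 604 v [-25.1  18.7] z [77.  78.  78.  78.1 78.  77.5 68.4]
-20 577 v [-25.1  19.3] z [78.3 79.5 79.4 79.6 79.5 78.6 67.5]
0 580 v [-25.1  18.6] z [79.9 81.  80.9 81.  80.8 80.3 68.5]
20 541 v [-25.2  19. ] z [81.6 82.2 82.2 82.2 82.4 81.6 67.7]
40 539 v [-25.2  19.5] z [82.7 83.7 83.5 83.4 83.5 82.6 67.9]
60 267 v [-25.2  18.6] z [69.  83.6 83.9 83.3 83.3 69.2 67.4]
u range [-68.92839714  89.97211636]
((471.5841369628906, -239.83346557617188), (160.01177978515625, 75.99220275878906), 8.508939743041992)
```

View pics/w10.png

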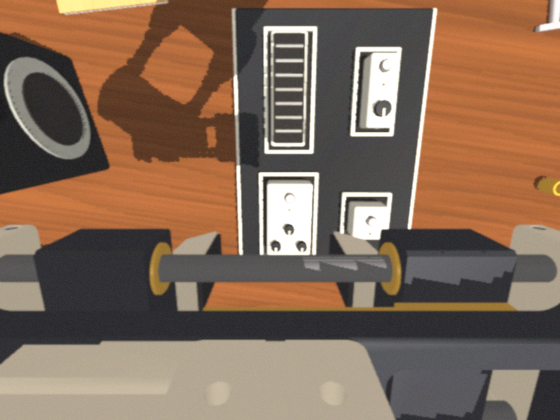

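All four pedals sit flat inside their rims: rocker (290,88), mini (380,90), drive (289,215), tap (368,220). The rocker is level across its width and about 2 mm off centre. The slide and DI box haven't moved.

```bash
python3 -c "
from plant import bot
print(bot.close_job())"
```

```text
the job is handed in; nothing more can be done
None
```

All four pedals are set flat in their own trays, at most about 2.5 mm off centre by the wrist-camera measurements; the slide and DI box were left where they were, and the job was handed in at about 33 s of the 96 s allowed.

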